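Load the curing lamp and set its selector

ROBOT

A 7-joint arm with a two-finger parallel gripper is mounted at the origin on the work surface. World frame = base frame: x ahead of the robot, y to its left, z up, the work surface at z = 0. Lengths are in m, angles in degrees, forces in N, time in s.
With the tool pointing down it reaches from about 0.4 to 0.925 m from the base axis. Payload 5.6 kg.
Tool frame: the origin (TCP) lies between the finger pads; the fingertips stand 22 mm ahead of it and the grasp point (between the pads) lies 3 mm ahead of it (arm.nose_length is the distance from the TCP to the fingertips, in m); z points along the fingers, y is the line along which they close (so a half turn about z gives the same grasp; the last joint's range is limited). The gripper opens to 85 mm and grips with 20 to 120 N. Pads are 22 mm wide; open, the fingers measure 114 mm over their backs; the gripper's body (76 mm by 85 mm) begins 54 mm behind the grasp point. The pads swing forward as they close: fully open they stand 13 mm farther back than shut.
Start: joints at [68.468, 26.786, -0.665, 91.828, 0.344, 61.387, -3.226], TCP at [0.212, -0.614, 0.253] pointing down, gripper open.
Joint ranges: [-144.91, 144.91], [-17.63, 115.5], [-89.93, 88.59], [15.96, 139.68], [-74.01, 254.01], [8.47, 105.57], [-167.45, 167.45]. Speed limits (degrees/s): [147.25, 147.25, 180, 180, 180, 180, 180].

INTERFACE

Orientations are given as [roll, pitch, yaw] about the fixed x, y, z axes, in that order (R = Rz(yaw) Ry(pitch) Rx(roll)).
In Python, from rig import arm, snapshot, calibration gives the robot as it stands.
- The arm moves only by the tool servo_tool, never from a script. Its argument "series" is a list of rows, each an object with "delta_pos": the shift along the tool's x, y, z in cm, a list of three; "twist": the turn about the tool's z in degrees; "grip": the closure, from 0 (fully open) to 1 (shut). A call has 1 to 8 rows; each row is the pose to reach, as a shift and turn from the pose commanded when the call began, along the tool's axes at that moment; what a row does not reach only later rows make up. A row lasts 1/10 s, in which the tool goes at most 50 mm and 8.59 degrees, less where a joint would pass 70% of its speed; a pose out of reach is approached as far as the arm can. A call with a gripper value outside its range is refused whole. The fingers move at their own pace and stop on an object; "newtons" is the grip in N (left out, the last holds). Time passes only in rows, so rows that repeat a pose let the fingers close. It gives the time, the measured TCP pose, the force, the opening and the grip force at its end, in the units of the state.
- arm.sense(): the state, without advancing time (a new reading comes with each control period).
- snapshot(name): name is "scene" or "side" or "wrist"; returns (picture, depth): 384x512x3 uint8, red, green, blue; 384x512 float32, m along the optical axis (not along the pixel's ray), 0 where there is no reading.
- calibration(name): a dict with "intrinsics" (3x3 intrinsics, pixels), "rvec" (rotation vector, rad) and "tvec" (3), from world to camera coordinates, as OpenCV has them. Camera axes: x right, y down, z forward; pixel columns grow to the right and rows downward; lengths in m; the calibration is good to about 2 mm. A picture is of the moment at which its call begins: read the wrist's pose just before it. calibration takes no time and is no camera call; for the wrist camera it gives the pose at the moment of the call.
- arm.close_job(): hands the job in; it is judged then, once.
The state is a dict: "t": time; "q": joint angles; "dq": joint speeds; "joint_efforts": joint torques, N m; "ee_pos": TCP position; "ee_rot": TCP orientation; "wrist_force": force on the tool from outside, world axes, zero at the start; "torque": the same for the moment, N m; "opening": opening from 0.0 (shut) to 1.0 (fully open); "finger_force": force on a finger pad.
Only numpy, scipy, OpenCV 4.12 (cv2) and the standard library are available. Lean on these libraries where they do the work, as an engineer would, in place of code of your own. Each camera call takes 0.05 s, during which the arm holds its last target. There are 200 camera calls.

TASK

Slide the tray of miniatures into the curing lamp until it is fully home, keeping every piece standing on it. Then, and not before, turn the lamp's selector from off so that its orange pointer is at the green sticker, and let go of it; it is locked at off, so press it in to leave off and do not force it past the lock. Leave the paint bottle, the cup and the brush where they are.

Things in the scene. Friction and masses are not known exactly. Their poses are not given: they have to be found in the camera images.
- lamp: Fixed white tabletop curing lamp, 200 wide (y) x 170 deep (x) x 141 high, no floor: the tray slides on the table. Origin: middle of the lower front edge; x points into the lamp, z up. Mouth in the front face: 52 high, 147 wide between guide walls, whose lead-ins flare to about 165 over the first 18 of depth. Full-width back stop at x = 115.
- selector_grip (a point): Middle of the selector's grey bar grip, on the turning axis, 23 out from the panel (not pressed). z: the turning axis, out of the panel, 35 degrees from vertical, leaning to the robot; x: along the bar to the pointer end (orange line). Bar 42 long, 11 wide, from 11 to 35 out from the panel, on a round skirt of 45 diameter with its face 12 out.
- selector_pointer (a point): Pointer tip: the outer end of the orange line, on top of the bar, 21 from the axis. At off this end of the bar juts out low over the tray's grip: 8 behind the lamp's front face and 126 above the table, so keep the gripper's body clear of it as the tray goes home, best by leaning the tool back towards the robot.
- selector (a joint): Turn of the selector, rad, right-handed about selector_grip's z (positive: counter-clockwise facing the panel). 0 = off: pointer down the slope to the robot, at the large white dot. Clicks every 30 degrees (0.524) at white dots; let go, it settles in the nearest. A click takes about 0.1 N m. Stops at +-2.79. At off a gate blocks it at +-0.05 unless pressed in.
- selector_push (a joint): How far the selector is pressed in along its axis, m: 0 = out, 0.005 = fully in, at a hard stop. A spring resists with 3 N at first, 8 N fully in, and lifts it when let go. To leave off, press it fully in (at least 4 mm) and keep it in for the first 40 degrees (0.7 rad) of turn; beyond that it turns without pressing.
- sticker_green: Green round paper sticker, 12 diameter, flat on the panel, 42 from the selector's axis; origin at its centre, axes as the lamp's. It is at one of the two clicks 120 degrees from off: +2.094 (up the slope, to the robot's right) or -2.094 (up the slope, to the robot's left).
- sticker_red: Red sticker of the same size, at the other of those two clicks.
- tray: Loose aluminium tray, 110 (x) x 140 (y), floor 4 thick, rim 14 high, 0.25 kg. Origin: centre of its underside; +x is the edge that goes into the lamp first, the black grip is at the -x edge. It slides on the table.
- tray_grip (a point): On the tray's upright black grip, 25 above the tray's underside. The grip is 36 long (x), 12 wide (y), and reaches from 4 to 40 above the underside; its centre is 78 from the tray's origin towards -x. With the tray home it reaches from 36 in front of the lamp's front face back to that face, below and in front of the selector.
- mini_vase: Terracotta miniature vase, 24 diameter, 26 high, loose on the tray. Origin: centre of its underside, z up.
- mini_urn: Yellow miniature urn, 26 diameter, 24 high, loose on the tray. Origin: centre of its underside, z up.
- mini_chest: Brown miniature chest, 27 x 19 x 18, loose on the tray. Origin: centre of its underside, z up.
- paint_bottle: Brown paint bottle with a white cap, 44 diameter, 120 high, standing to the left of the lamp. Bystander.
- cup: Clear cup, 66 across the rim, 75 high, standing to the right of the lamp. Bystander.
- brush: Blue-handled brush, 170 long, lying on the table to the right. Bystander.
- lamp_home (a point): Where the tray's origin is when the tray is fully home against the back stop: on the table, 60 behind the lamp's front face, mid-width. Axes as the lamp's.
- lamp_panel (a point): Where the selector's axis meets the black control panel: x = 45, y = 0, z = 109.5 of the lamp; axes as the lamp's. The panel slopes up and back at 35 degrees to the horizontal, from the top of the front face (x = 0, z = 78) to the roof (x = 90, z = 141), over the lamp's full width.

How it is judged (in metres and radians):
On the way, in this order (a step that is already met when the one before it is completed fails the run):
1. the tray is fully home in the lamp with the pieces standing on it, the selector still at off (x of tray in the frame of lamp above 0.055 m and y of tray in the frame of lamp between -0.008 and 0.008 m and z of tray in the frame of lamp below 0.006 m and angle between the x axis of tray and the x axis of lamp, either way round below 0.08 rad and angle between tray's own z axis and vertical below 0.06 rad and angle between each of mini_vase, mini_urn, mini_chest's own z axis and vertical below 0.3 rad and horizontal distance between each of mini_vase, mini_urn, mini_chest and tray below 0.085 m and z of mini_vase in the frame of tray between 0 and 0.01 m and z of mini_urn in the frame of tray between 0 and 0.01 m and z of mini_chest in the frame of tray between 0 and 0.01 m and value of joint selector between -0.3 and 0.3 rad), for 0.2 s.
2. the selector's pointer is at the green sticker (y of sticker_green in the frame of selector_grip between -0.007 and 0.007 m and x of sticker_green in the frame of selector_grip above 0 m), for 0.2 s.
At the end, for the whole second after the job is handed in: Tray home (origin 55 mm or more behind the lamp's front, within 8 mm of the middle, turned under 0.08 rad, flat, still), the three miniatures standing on it (tilt under 0.3 rad), the selector released, out and at rest, with the green sticker's centre within 7 mm of the pointer's line (all of step 2 and x of tray in the frame of lamp above 0.055 m and y of tray in the frame of lamp between -0.008 and 0.008 m and z of tray in the frame of lamp below 0.006 m and angle between the x axis of tray and the x axis of lamp, either way round below 0.08 rad and angle between tray's own z axis and vertical below 0.06 rad and angle between each of mini_vase, mini_urn, mini_chest's own z axis and vertical below 0.3 rad and horizontal distance between each of mini_vase, mini_urn, mini_chest and tray below 0.085 m and z of mini_vase in the frame of tray between 0 and 0.01 m and z of mini_urn in the frame of tray between 0 and 0.01 m and z of mini_chest in the frame of tray between 0 and 0.01 m and velocity of joint selector between -0.05 and 0.05 rad/s and value of joint selector_push below 0.001 m and linear speed of tray below 0.01 m/s); the robot touches nothing.
It fails at once if a miniature is tipped over (angle between any of mini_vase, mini_urn, mini_chest's own z axis and vertical above 0.8 rad).
It fails at once if a bystander is disturbed (distance of any of paint_bottle, cup, brush from where it was at the start of the episode above 0.025 m).
It fails at once if the selector is forced past its lock without being pressed in (value of joint selector_push below 0.002 m and (value of joint selector between 0.2 and 0.45 rad or value of joint selector between -0.45 and -0.2 rad)).
It also fails if it takes over 72 s, if anything falls off the work surface, if the arm or the gripper's body presses on something with over 40 N, if the wrist force passes 120 N, or if a joint passes its speed limit or range.

## Working session

There is one attempt and no reset: what is moved stays moved. The work goes in short steps, Python scripts to look and compute and a tool call to move; the robot and the scene stay as the last step left them, time stands still between calls to the robot, and variables do not carry over. Pictures are saved under pics/ and viewed, at most 10 in all, crops included, and the job is handed in when it is done.

Besides the shell and the picture viewer there is one more tool, called after ">>>" as name(argument=value, ...), one argument or row to a line, values as JSON. servo_tool: Moves the arm, as the interface text tells. Its arguments: {"type":"object","properties":{"series":{"type":"array"},"newtons":{"type":"number"}},"required":["series"]}

```bash
mkdir -p pics; ls; cat > h.py <<'E'
import numpy as np, cv2
from rig import arm, snapshot, calibration
def cam(n):
    c=calibration(n); R=cv2.Rodrigues(np.array(c["rvec"],float))[0]
    return np.array(c["intrinsics"]),R,np.array(c["tvec"],float).ravel()
def unproj(n,u,v,d,c=None):
    K,R,t=c or cam(n)
    p=np.stack([(u-K[0,2])/K[0,0]*d,(v-K[1,2])/K[1,1]*d,d],-1)
    return (p-t)@R
def ray(n,u,v,z,c=None):
    K,R,t=c or cam(n); o=-R.T@t
    d=R.T@np.array([(u-K[0,2])/K[0,0],(v-K[1,2])/K[1,1],1]); return o+d*(z-o[2])/d[2]
def cloud(n):
    c=cam(n); im,d=snapshot(n); v,u=np.mgrid[:384,:512]
    return im,d,unproj(n,u,v,d,c)
E
python3 - <<'E'
from h import *
print(arm.sense())
ims=[]
for n in("scene","side"):
    im,d,P=cloud(n); np.savez(n,im=im,d=d,P=P); ims.append(im)
    K,R,t=cam(n);print(n,-R.T@t,K[0,0])
cv2.imwrite("pics/a.png",cv2.resize(ims[0],(800,600))[:,:,::-1]);cv2.imwrite("pics/b.png",cv2.resize(ims[1],(800,600))[:,:,::-1])
E
```

```text
pics
{'t': 0.0, 'q': array([68.46935991, 26.83761173, -0.66297736, 91.88201654,  0.34397268,
       61.38785471, -3.2255543 ]), 'dq': array([ 0.03784662,  0.01085269,  0.02555042,  0.0572346 , -0.02426321,
       -0.08073903, -0.03990905]), 'joint_efforts': array([ 6.20201149e-05, -5.32381368e+01,  2.18704721e-02, -2.51298952e+01,
        1.15156366e-02,  7.69726321e-03,  7.56598837e-06]), 'ee_pos': array([ 0.21208011, -0.61386176,  0.25231213]), 'ee_rot': array([-1.79894790e+02,  8.29125383e-03,  1.90619427e+01]), 'wrist_force': array([-0.55219699,  0.42628736, -0.42759562]), 'torque': array([-0.04174017,  0.06835817,  0.006499  ]), 'finger_force': 0.0, 'opening': 0.9969885428695785}
scene [ 1.02560518 -0.22752702  0.76441111] 416.0429930405338
side [ 0.3915029  -0.6081394   0.78998076] 490.74967403203493
```

View pics/a.png

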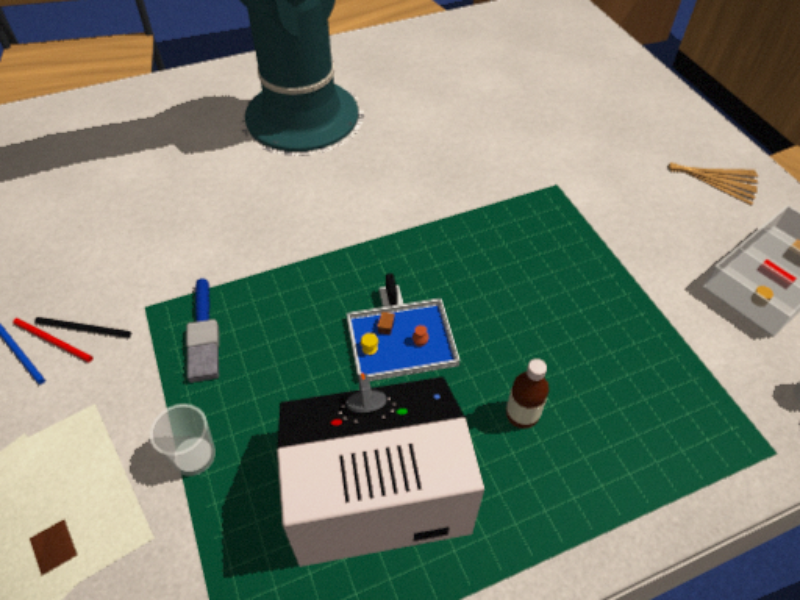

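View pics/b.png

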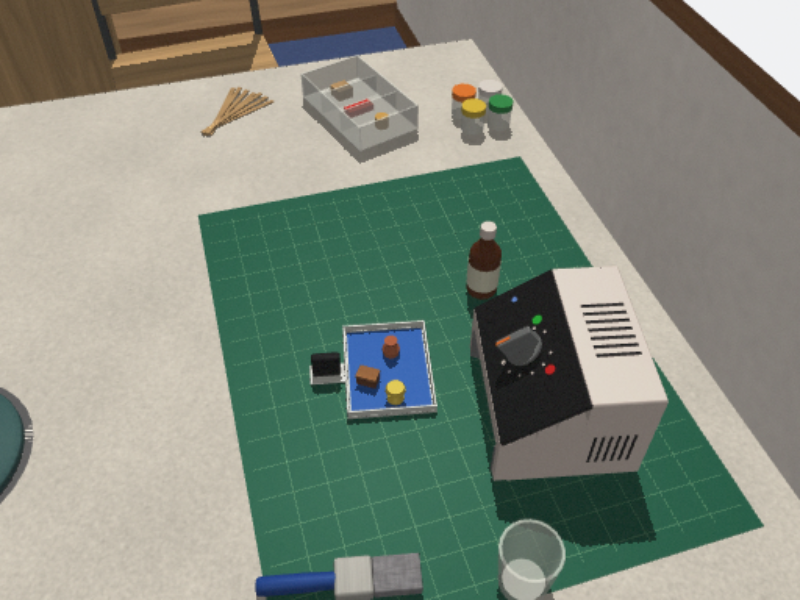

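The green sticker is on the bottle side, the robot's left, so the selector target is −2.094. Scene view (800x600): tray at (402,338), grip at (391,290), green sticker at (402,411), red at (336,422), bottle at (527,395), cup at (185,440). Side view: tray at (390,370), grip at (325,367), green at (537,320), red at (550,369).

```bash
python3 - <<'E'
from h import *
def rect(p):
    r=cv2.minAreaRect((p*1000).astype(np.float32)); return r
for n in("scene","side"):
    f=np.load(n+".npz"); im,d,P=f["im"],f["d"],f["P"]; c=cam(n)
    hsv=cv2.cvtColor(im,cv2.COLOR_RGB2HSV); H,S,V=cv2.split(hsv)
    def blob(m,z,name,box):
        (x0,y0,x1,y1)=box; M=np.zeros_like(H); M[y0:y1,x0:x1]=1
        m=(m&(M>0)).astype(np.uint8)
        k,l,s,ce=cv2.connectedComponentsWithStats(m)
        i=1+np.argmax(s[1:,4]); v,u=np.nonzero(l==i)
        g=np.array([ray(n,a,b,z,c) for a,b in zip(u,v)])
        print(n,name,len(u),"ray mean",g.mean(0).round(4),"depth med",np.median(P[v,u],0).round(4)); return g,u,v
    sx=.64
    tb=[int(q*sx) for q in ((300,260,500,385) if n=="scene" else (300,310,450,430))]
    g,u,v=blob((H>105)&(H<125)&(S>150),.004,"blue",tb); print(rect(g[:,:2]))
    pb=[int(q*sx) for q in ((270,370,480,450) if n=="scene" else (470,260,600,450))]
    zs=.1095+.021*np.sin(np.radians(35))
    G=blob((H>45)&(H<75)&(S>150)&(V>80),zs,"green",pb)[0].mean(0)
    Rd=blob(((H<6)|(H>174))&(S>180)&(V>100),zs,"red",pb)[0].mean(0)
    e=G-Rd; print("mid",(G+Rd)/2,"len",np.hypot(*e[:2]),"yaw",np.degrees(np.arctan2(-e[0],e[1])))
    m=(abs(P[...,2]-.141)<.004)&(d>0)&(V>100)&(S<90)
    k,l,s,ce=cv2.connectedComponentsWithStats(m.astype(np.uint8)); i=1+np.argmax(s[1:,4]); q=P[l==i]
    print("roof",rect(q[:,:2]),np.median(q[:,2]))
    # grip dark
    m=(V<60)&(d>0)&(P[...,2]>.02)&(P[...,2]<.05);M=np.zeros_like(m);M[tb[1]:tb[3],tb[0]:tb[2]]=1
    q=P[m&M]; 
    print("grip",len(q),rect(q[:,:2]),np.percentile(q[:,2],[5,50,98]) if len(q) else 0)
    m=(P[...,2]>.009)&(P[...,2]<.0165)&M&(S<90)&(V>60);k,l,s,ce=cv2.connectedComponentsWithStats(m.astype(np.uint8)); i=1+np.argmax(s[1:,4]);print("rim",s[i,4],rect(P[l==i][:,:2]))
E
```

```text
scene blue 1653 ray mean [ 0.5525 -0.0224  0.004 ] depth med [ 0.5568 -0.0215  0.0037]
((548.0799560546875, -24.190452575683594), (128.05337524414062, 93.96410369873047), 78.8281021118164)
scene green 22 ray mean [ 0.7111 -0.0918  0.1215] depth med [ 0.7112 -0.0913  0.1211]
scene red 23 ray mean [ 0.696  -0.1629  0.1215] depth med [ 0.6954 -0.1626  0.1218]
mid [ 0.70356026 -0.12735837  0.12154511] len 0.07266585606381047 yaw -12.009533197283014
roof ((770.7243041992188, -141.80987548828125), (199.5327606201172, 83.85400390625), 77.91575622558594) 0.14022615620193046
grip 93 ((474.565185546875, -10.265640258789062), (11.590967178344727, 37.05039596557617), 73.28546905517578) [0.02382289 0.03774946 0.04244901]
rim 345 ((549.0061645507812, -23.605239868164062), (140.1316375732422, 116.87776947021484), 79.01168060302734)
side blue 1830 ray mean [ 0.5514 -0.0234  0.004 ] depth med [ 0.5512 -0.0229  0.0044]
((550.3857421875, -23.011009216308594), (122.842529296875, 98.43370819091797), 78.79347229003906)
side green 29 ray mean [ 0.7118 -0.0928  0.1215] depth med [ 0.711  -0.0934  0.123 ]
side red 33 ray mean [ 0.6964 -0.1635  0.1215] depth med [ 0.6959 -0.1641  0.1227]
mid [ 0.70410374 -0.12814346  0.12154511] len 0.0723805474296116 yaw -12.32549427586438
roof ((770.0875244140625, -143.76480102539062), (202.05433654785156, 81.22602844238281), 77.91215515136719) 0.14133425591052196
grip 185 ((473.05401611328125, -12.487841606140137), (13.940102577209473, 35.29246139526367), 80.1384506225586) [0.02198406 0.0359708  0.0413991 ]
rim 448 ((549.7259521484375, -26.823951721191406), (143.47975158691406, 110.16032409667969), 78.86656951904297)
```

```bash
cat >> h.py <<'E'
L0=np.array([.643,-.1148]); LY=-12.1
a=np.radians(LY); LR=np.array([[np.cos(a),-np.sin(a)],[np.sin(a),np.cos(a)]])
def lamp2w(x,y): return L0+LR@np.array([x,y])
def w2lamp(p): return LR.T@(np.array(p[:2])-L0)
def go(x,y,z,yaw):
    s=arm.sense(); p=s["ee_pos"]; y0=np.radians(s["ee_rot"][2]); d=np.array([x,y,z])-p
    c,n=np.cos(y0),np.sin(y0)
    print("t",round(s["t"],2),"tool cm",np.round(100*np.array([d[0]*c+d[1]*n,d[0]*n-d[1]*c,-d[2]]),2),"twist",round(s["ee_rot"][2]-yaw,2))
def st():
    s=arm.sense(); print({k:np.round(s[k],4) for k in("t","ee_pos","ee_rot","wrist_force","torque","opening","finger_force")},"lamp",w2lamp(s["ee_pos"]).round(4))
E
python3 -c "
from h import *
go(.4595,-.0078,.13,-11.1)"
```

```text
t 0.1 tool cm [ 43.18 -49.21  12.24] twist 30.16
```

>>> servo_tool(
  series=[
    {"delta_pos": [2.7, -3.1, 0], "twist": 4, "grip": 0},
    {"delta_pos": [5.4, -6.2, 0.5], "twist": 8, "grip": 0},
    {"delta_pos": [8.1, -9.3, 1], "twist": 12, "grip": 0},
    {"delta_pos": [10.8, -12.4, 1.5], "twist": 16, "grip": 0},
    {"delta_pos": [13.5, -15.5, 2], "twist": 20, "grip": 0},
    {"delta_pos": [16.2, -18.6, 2.5], "twist": 24, "grip": 0},
    {"delta_pos": [18.9, -21.7, 3], "twist": 28, "grip": 0},
    {"delta_pos": [21.6, -24.6, 3.5], "twist": 30.2, "grip": 0},
  ],
)

```text
t: 0.9
ee_pos: [0.3363, -0.3094, 0.218]
ee_rot: [-180.0, 0.0, -11.3]
wrist_force: [1.4, -1.1, -0.0]
opening: 1.002
finger_force: 0.0
```

```bash
python3 -c "
from h import *
st();go(.4595,-.0078,.13,-11.1)"
```

```text
{'t': np.float64(0.9), 'ee_pos': array([ 0.3363, -0.3094,  0.218 ]), 'ee_rot': array([-1.799945e+02,  1.800000e-02, -1.126300e+01]), 'wrist_force': array([ 1.3531, -1.0911, -0.0176]), 'torque': array([-0.058 , -0.0235,  0.0516]), 'opening': np.float64(1.0021), 'finger_force': np.float64(0.0)} lamp [-0.2591 -0.2546]
t 0.9 tool cm [  6.2  -31.99   8.8 ] twist -0.16
```

>>> servo_tool(
  series=[
    {"delta_pos": [0.8, -4, 1.2], "twist": 0, "grip": 0},
    {"delta_pos": [1.6, -8, 2.4], "twist": 0, "grip": 0},
    {"delta_pos": [2.4, -12, 3.6], "twist": 0, "grip": 0},
    {"delta_pos": [3.2, -16, 4.8], "twist": 0, "grip": 0},
    {"delta_pos": [4, -20, 6], "twist": 0, "grip": 0},
    {"delta_pos": [4.8, -24, 7.2], "twist": 0, "grip": 0},
    {"delta_pos": [5.6, -28, 8.2], "twist": 0, "grip": 0},
    {"delta_pos": [6.2, -32, 8.8], "twist": -0.2, "grip": 0},
  ],
)

```text
t: 1.7
ee_pos: [0.4588, -0.0078, 0.1294]
ee_rot: [180.0, 0.1, -10.9]
wrist_force: [0.4, -0.2, 0.7]
opening: 0.998
finger_force: 0.0
```

>>> servo_tool(
  series=[
    {"delta_pos": [0, 0, 0], "twist": 0, "grip": 0},
    {"delta_pos": [0, 0, 0], "twist": 0, "grip": 0},
  ],
)

```text
t: 1.9
ee_pos: [0.4585, -0.0084, 0.1298]
ee_rot: [180.0, 0.1, -10.8]
wrist_force: [-0.8, -0.5, 0.8]
opening: 1.002
finger_force: 0.0
```

```bash
python3 -c "
from h import *
st()
for n in ('scene','side','wrist'):
    im,d,P=cloud(n); c=cam(n); np.savez(n+'2',im=im,d=d,P=P)
    if n=='wrist': cv2.imwrite('pics/c.png',im[:,:,::-1])
    V=im.max(2); m=(V<60)&(P[...,2]>.03)&(P[...,2]<.046)&(abs(P[...,0]-.473)<.03)&(abs(P[...,1]+.0105)<.03)
    q=P[m]; print(n,len(q)); 
    if len(q)>5: print(cv2.minAreaRect((q[:,:2]*1000).astype(np.float32)))
go(.4595,-.0078,.031,-11.1)"
```

```text
{'t': np.float64(1.9), 'ee_pos': array([ 0.4585, -0.0084,  0.1298]), 'ee_rot': array([ 1.799907e+02,  7.290000e-02, -1.079100e+01]), 'wrist_force': array([-0.7543, -0.508 ,  0.7689]), 'torque': array([-0.0401,  0.0452, -0.0127]), 'opening': np.float64(1.0016), 'finger_force': np.float64(0.0)} lamp [-0.2027  0.0653]
scene 71
((474.2761535644531, -9.808270454406738), (10.523191452026367, 37.58638381958008), 78.4053955078125)
side 129
((473.1843566894531, -12.545446395874023), (11.9154691696167, 35.39620590209961), 75.2684097290039)
wrist 396
((474.9610900878906, -10.36834716796875), (9.933353424072266, 34.37770462036133), 78.69950103759766)
t 2.05 tool cm [ 0.06 -0.3   9.93] twist 0.04
```

View pics/c.png

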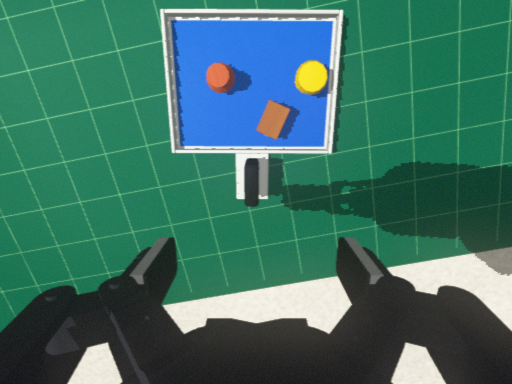

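Wrist view: the grip, at (252,180), is centred between the fingers, and the three pieces stand on the tray. Descending now.

>>> servo_tool(
  series=[
    {"delta_pos": [0.15, -0.05, 3], "twist": 0.3, "grip": 0},
    {"delta_pos": [0.15, -0.05, 6], "twist": 0.3, "grip": 0},
    {"delta_pos": [0.15, -0.05, 8], "twist": 0.3, "grip": 0},
    {"delta_pos": [0.15, -0.05, 9.6], "twist": 0.3, "grip": 0},
    {"delta_pos": [0.15, -0.05, 9.8], "twist": 0.3, "grip": 0},
    {"delta_pos": [0.15, -0.05, 9.8], "twist": 0.3, "grip": 0},
  ],
)

```text
t: 2.65
ee_pos: [0.4601, -0.01, 0.0323]
ee_rot: [180.0, 0.0, -11.3]
wrist_force: [0.0, 0.2, -0.2]
opening: 0.996
finger_force: 0.0
```

>>> servo_tool(
  series=[
    {"delta_pos": [0, 0, 0], "twist": 0, "grip": 0.4},
    {"delta_pos": [0, 0, 0], "twist": 0, "grip": 0.6},
    {"delta_pos": [0, 0, 0], "twist": 0, "grip": 0.7},
    {"delta_pos": [0, 0, 0], "twist": 0, "grip": 0.8},
    {"delta_pos": [0, 0, 0], "twist": 0, "grip": 0.9},
    {"delta_pos": [0, 0, 0], "twist": 0, "grip": 1},
    {"delta_pos": [0, 0, 0], "twist": 0, "grip": 1},
    {"delta_pos": [0, 0, 0], "twist": 0, "grip": 1},
  ],
  newtons=30,
)

```text
t: 3.45
ee_pos: [0.4606, -0.0088, 0.0326]
ee_rot: [-180.0, -0.0, -11.2]
wrist_force: [-0.9, 0.9, 5.5]
opening: 0.135
finger_force: 31.4
```

```bash
cat >> h.py <<'E'
def tray():
    im,d,P=cloud("scene"); c=cam("scene"); H,S,V=cv2.split(cv2.cvtColor(im,cv2.COLOR_RGB2HSV))
    m=(H>105)&(H<125)&(S>150)&(V>60)&(abs(P[...,2])<.012)&(P[...,0]>.4)&(P[...,0]<.85)&(abs(P[...,1])<.25)
    q=P[m]; r=cv2.minAreaRect((q[:,:2]*1000).astype(np.float32)); print("blue",len(q),r,"lamp",w2lamp(np.array(r[0])/1000).round(4)); return im
E
python3 -c "
from h import *
st();tray();K,R,t=cam('wrist');print('wristcam',-R.T@t)"
```

```text
{'t': np.float64(3.45), 'ee_pos': array([ 0.4606, -0.0088,  0.0326]), 'ee_rot': array([-1.799914e+02, -3.190000e-02, -1.118950e+01]), 'wrist_force': array([-0.9078,  0.9432,  5.4983]), 'torque': array([0.1542, 0.148 , 0.1731]), 'opening': np.float64(0.1345), 'finger_force': np.float64(31.3755)} lamp [-0.2006  0.0654]
blue 1640 ((547.9227294921875, -24.96440887451172), (127.8573226928711, 96.0048828125), 79.93433380126953) lamp [-0.1118  0.0679]
wristcam [ 0.53055315 -0.02367237  0.15209651]
```

>>> servo_tool(
  series=[
    {"delta_pos": [0, 0.15, 0], "twist": 0.1, "grip": 1},
    {"delta_pos": [0, 0.45, 0], "twist": 0.2, "grip": 1},
    {"delta_pos": [0, 0.85, 0], "twist": 0.3, "grip": 1},
    {"delta_pos": [0, 1.25, 0], "twist": 0.4, "grip": 1},
    {"delta_pos": [0, 1.65, 0], "twist": 0.5, "grip": 1},
    {"delta_pos": [0, 2.05, 0], "twist": 0.6, "grip": 1},
    {"delta_pos": [0, 2.45, 0], "twist": 0.7, "grip": 1},
    {"delta_pos": [0, 2.7, 0], "twist": 0.8, "grip": 1},
  ],
)

```text
t: 4.3
ee_pos: [0.4558, -0.0353, 0.0326]
ee_rot: [-179.9, -0.1, -12.0]
wrist_force: [1.2, 5.4, 5.5]
opening: 0.131
finger_force: 31.6
```

>>> servo_tool(
  series=[
    {"delta_pos": [0, 0.3, 0], "twist": 0.1, "grip": 1},
    {"delta_pos": [0, 0.8, 0], "twist": 0.1, "grip": 1},
    {"delta_pos": [0, 1.4, 0], "twist": 0.1, "grip": 1},
    {"delta_pos": [0, 2.0, 0], "twist": 0.1, "grip": 1},
    {"delta_pos": [0, 2.6, 0], "twist": 0.1, "grip": 1},
    {"delta_pos": [-0.05, 3.2, 0], "twist": 0.1, "grip": 1},
    {"delta_pos": [-0.1, 3.6, 0], "twist": 0.1, "grip": 1},
    {"delta_pos": [-0.1, 3.8, 0], "twist": 0.1, "grip": 1},
  ],
)

```text
t: 5.1
ee_pos: [0.4468, -0.0724, 0.0325]
ee_rot: [-180.0, -0.1, -12.1]
wrist_force: [1.0, 6.4, 5.4]
opening: 0.133
finger_force: 31.7
```

>>> servo_tool(
  series=[
    {"delta_pos": [0, 0, 0], "twist": 0, "grip": 1},
    {"delta_pos": [0, 0, 0], "twist": 0, "grip": 1},
  ],
)

```text
t: 5.3
ee_pos: [0.4467, -0.0726, 0.0325]
ee_rot: [-180.0, -0.1, -12.1]
wrist_force: [1.2, 4.1, 5.4]
opening: 0.135
finger_force: 31.7
```

```bash
python3 -c "
from h import *
st();im=tray()
im2=snapshot('side')[0]
cv2.imwrite('pics/d.png',np.hstack([im[150:370,150:350],im2[150:370,150:450]])[:,:,::-1]);st()"
```

```text
{'t': np.float64(5.3), 'ee_pos': array([ 0.4467, -0.0726,  0.0325]), 'ee_rot': array([-1.799894e+02, -6.800000e-02, -1.213060e+01]), 'wrist_force': array([1.1929, 4.0606, 5.3793]), 'torque': array([ 0.7727, -0.3772,  0.2502]), 'opening': np.float64(0.1351), 'finger_force': np.float64(31.7469)} lamp [-2.008e-01  1.000e-04]
blue 1681 ((533.257080078125, -89.97550201416016), (128.08250427246094, 96.66425323486328), 78.7110595703125) lamp [-0.1125  0.0013]
{'t': np.float64(5.4), 'ee_pos': array([ 0.4467, -0.0726,  0.0326]), 'ee_rot': array([-1.799927e+02, -7.010000e-02, -1.213200e+01]), 'wrist_force': array([1.7389, 4.443 , 5.0184]), 'torque': array([ 0.7652, -0.4181,  0.2508]), 'opening': np.float64(0.1325), 'finger_force': np.float64(31.7399)} lamp [-2.008e-01  1.000e-04]
```

View pics/d.png

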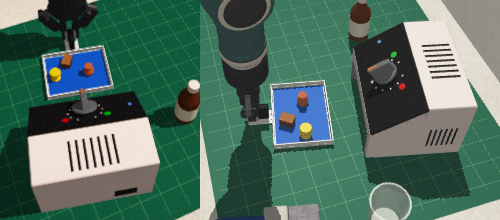

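The tray is in line with the lamp mouth at (302,113) in the crop, and all pieces are standing. Inserting now.

>>> servo_tool(
  series=[
    {"delta_pos": [0.2, 0, 0], "twist": 0, "grip": 1},
    {"delta_pos": [0.6, 0, 0], "twist": 0, "grip": 1},
    {"delta_pos": [1.1, 0, 0], "twist": 0, "grip": 1},
    {"delta_pos": [1.7, 0, 0], "twist": 0, "grip": 1},
    {"delta_pos": [2.3, 0, 0], "twist": 0, "grip": 1},
    {"delta_pos": [2.9, 0, 0], "twist": 0, "grip": 1},
    {"delta_pos": [3.5, 0, 0], "twist": 0, "grip": 1},
    {"delta_pos": [4.0, 0, 0], "twist": 0, "grip": 1},
  ],
)

```text
t: 6.2
ee_pos: [0.4779, -0.081, 0.0318]
ee_rot: [179.8, 0.9, -12.2]
wrist_force: [-16.6, 3.6, 21.4]
opening: 0.131
finger_force: 33.9
```

>>> servo_tool(
  series=[
    {"delta_pos": [0.5, 0, 0], "twist": 0, "grip": 1},
    {"delta_pos": [1.0, 0, 0], "twist": 0, "grip": 1},
    {"delta_pos": [1.5, 0, 0], "twist": 0, "grip": 1},
    {"delta_pos": [2.0, 0, 0], "twist": 0, "grip": 1},
    {"delta_pos": [2.5, 0, 0], "twist": 0, "grip": 1},
    {"delta_pos": [3.0, 0, 0], "twist": 0, "grip": 1},
    {"delta_pos": [3.4, 0, 0], "twist": 0, "grip": 1},
    {"delta_pos": [3.6, 0, 0], "twist": 0, "grip": 1},
  ],
)

```text
t: 7.0
ee_pos: [0.515, -0.089, 0.0318]
ee_rot: [179.8, 0.7, -12.2]
wrist_force: [-13.0, 3.1, 17.6]
opening: 0.137
finger_force: 33.1
```

```bash
python3 -c "
from h import *
st();tray()"
```

```text
{'t': np.float64(7.0), 'ee_pos': array([ 0.515 , -0.089 ,  0.0318]), 'ee_rot': array([179.8204,   0.6641, -12.2294]), 'wrist_force': array([-13.0214,   3.1429,  17.6346]), 'torque': array([0.6935, 2.5699, 0.0386]), 'opening': np.float64(0.1374), 'finger_force': np.float64(33.1094)} lamp [-0.1306 -0.0017]
blue 796 ((579.1654052734375, -102.67439270019531), (128.3876953125, 50.06389617919922), 78.09615325927734) lamp [-0.065  -0.0015]
```

>>> servo_tool(
  series=[
    {"delta_pos": [0, -0.05, -0.05], "twist": 0, "grip": 1},
    {"delta_pos": [0, -0.1, -0.1], "twist": 0, "grip": 1},
    {"delta_pos": [0, -0.1, -0.1], "twist": 0, "grip": 1},
    {"delta_pos": [0.3, -0.1, -0.1], "twist": 0, "grip": 1},
    {"delta_pos": [0.7, -0.1, -0.1], "twist": 0, "grip": 1},
    {"delta_pos": [1.1, -0.1, -0.1], "twist": 0, "grip": 1},
  ],
)

```text
t: 7.65
ee_pos: [0.5318, -0.0901, 0.0331]
ee_rot: [180.0, 0.0, -12.2]
wrist_force: [0.4, -0.3, -3.9]
opening: 0.138
finger_force: 30.1
```

```bash
python3 -c "
from h import *
st()"
```

```text
{'t': np.float64(7.65), 'ee_pos': array([ 0.5318, -0.0901,  0.0331]), 'ee_rot': array([ 1.799923e+02,  7.300000e-03, -1.215080e+01]), 'wrist_force': array([ 0.3628, -0.2975, -3.9152]), 'torque': array([0.1152, 0.2582, 0.014 ]), 'opening': np.float64(0.1382), 'finger_force': np.float64(30.0692)} lamp [-0.1139  0.0009]
```

>>> servo_tool(
  series=[
    {"delta_pos": [0.4, 0.05, 0.03], "twist": 0, "grip": 1},
    {"delta_pos": [0.9, 0.07, 0.03], "twist": 0, "grip": 1},
    {"delta_pos": [1.4, 0.07, 0.03], "twist": 0, "grip": 1},
    {"delta_pos": [1.9, 0.07, 0.03], "twist": 0, "grip": 1},
    {"delta_pos": [2.4, 0.07, 0.03], "twist": 0, "grip": 1},
    {"delta_pos": [2.9, 0.07, 0.03], "twist": 0, "grip": 1},
    {"delta_pos": [3.3, 0.07, 0.03], "twist": 0, "grip": 1},
    {"delta_pos": [3.5, 0.07, 0.03], "twist": 0, "grip": 1},
  ],
)

```text
t: 8.45
ee_pos: [0.566, -0.098, 0.033]
ee_rot: [-180.0, -0.0, -12.1]
wrist_force: [-0.4, -0.0, -3.6]
opening: 0.134
finger_force: 30.1
```

```bash
python3 -c "
from h import *
st()"
```

```text
{'t': np.float64(8.45), 'ee_pos': array([ 0.566, -0.098,  0.033]), 'ee_rot': array([-1.799979e+02, -1.790000e-02, -1.213830e+01]), 'wrist_force': array([-0.3819, -0.0223, -3.6319]), 'torque': array([0.0522, 0.2864, 0.0378]), 'opening': np.float64(0.1343), 'finger_force': np.float64(30.0548)} lamp [-0.0788  0.0003]
```

>>> servo_tool(
  series=[
    {"delta_pos": [0.4, 0, 0.03], "twist": 0, "grip": 1},
    {"delta_pos": [0.9, 0, 0.05], "twist": 0, "grip": 1},
    {"delta_pos": [1.4, 0, 0.05], "twist": 0, "grip": 1},
    {"delta_pos": [1.9, 0, 0.05], "twist": 0, "grip": 1},
    {"delta_pos": [2.4, 0, 0.05], "twist": 0, "grip": 1},
    {"delta_pos": [2.8, 0, 0.05], "twist": 0, "grip": 1},
    {"delta_pos": [3.1, 0, 0.05], "twist": 0, "grip": 1},
    {"delta_pos": [3.2, 0, 0.05], "twist": 0, "grip": 1},
  ],
)

```text
t: 9.25
ee_pos: [0.5971, -0.1047, 0.0324]
ee_rot: [180.0, -0.0, -12.1]
wrist_force: [0.4, -0.2, -5.1]
opening: 0.134
finger_force: 30.1
```

```bash
python3 -c "
from h import *
st();im,d,P=cloud('side')
K,R,t=cam('wrist');print('wristcam',-R.T@t)
a=im[140:340,180:420];b=snapshot('wrist')[0]
cv2.imwrite('pics/e.png',np.vstack([cv2.resize(a,(600,500))[:,:,::-1]]))
"
```

```text
{'t': np.float64(9.25), 'ee_pos': array([ 0.5971, -0.1047,  0.0324]), 'ee_rot': array([ 1.799978e+02, -8.900000e-03, -1.214200e+01]), 'wrist_force': array([ 0.4251, -0.1503, -5.1393]), 'torque': array([0.0778, 0.2954, 0.0146]), 'opening': np.float64(0.1337), 'finger_force': np.float64(30.0579)} lamp [-0.047   0.0002]
wristcam [ 0.66683087 -0.120682    0.15189141]
```

View pics/e.png

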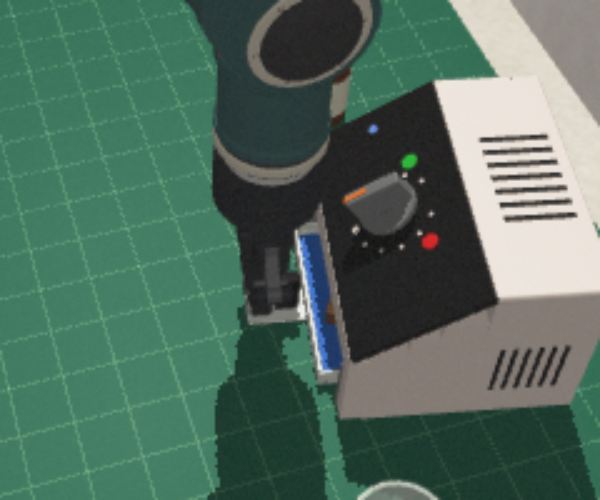

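The tray is nearly in with about 15 mm left, and the selector is still at off (orange line at (355,195)). I'll release it and push the last bit from behind the grip with closed fingers, which keeps the body clear of the knob.

>>> servo_tool(
  series=[
    {"delta_pos": [0, 0, 0], "twist": 0, "grip": 0.8},
    {"delta_pos": [0, 0, 0], "twist": 0, "grip": 0.6},
    {"delta_pos": [0, 0, 0], "twist": 0, "grip": 0.6},
    {"delta_pos": [-1, 0, 0], "twist": 0, "grip": 0.6},
    {"delta_pos": [-2.5, 0, 0], "twist": 0, "grip": 0.6},
    {"delta_pos": [-3.5, 0, -0.5], "twist": 0, "grip": 0.6},
    {"delta_pos": [-3.5, 0, -1], "twist": 0, "grip": 1},
    {"delta_pos": [-3.5, 0, -1], "twist": 0, "grip": 1},
  ],
)

```text
t: 10.15
ee_pos: [0.5635, -0.0974, 0.0438]
ee_rot: [-180.0, -0.1, -12.1]
wrist_force: [0.4, 0.3, 0.1]
opening: 0.066
finger_force: 0.0
```

>>> servo_tool(
  series=[
    {"delta_pos": [0, 0, 0], "twist": 0, "grip": 1},
    {"delta_pos": [0, 0, 0], "twist": 0, "grip": 1},
    {"delta_pos": [0.5, 0, 0], "twist": 0, "grip": 1},
    {"delta_pos": [1, 0, 0], "twist": 0, "grip": 1},
    {"delta_pos": [1.5, 0, 0], "twist": 0, "grip": 1},
    {"delta_pos": [1.9, 0, 0], "twist": 0, "grip": 1},
    {"delta_pos": [2.2, 0, 0], "twist": 0, "grip": 1},
    {"delta_pos": [2.5, 0, 0], "twist": 0, "grip": 1},
  ],
)

```text
t: 10.95
ee_pos: [0.5858, -0.1022, 0.0421]
ee_rot: [180.0, 0.2, -12.1]
wrist_force: [-4.9, 1.2, 2.8]
opening: 0.001
finger_force: 2.1
```

```bash
python3 -c "
from h import *
st()"
```

```text
{'t': np.float64(10.95), 'ee_pos': array([ 0.5858, -0.1022,  0.0421]), 'ee_rot': array([179.9792,   0.1938, -12.1256]), 'wrist_force': array([-4.9193,  1.2364,  2.8015]), 'torque': array([0.251 , 0.7951, 0.0345]), 'opening': np.float64(0.0006), 'finger_force': np.float64(2.1109)} lamp [-0.0586  0.0003]
```

>>> servo_tool(
  series=[
    {"delta_pos": [0.2, 0, 0], "twist": 0, "grip": 1},
    {"delta_pos": [0.4, 0, 0], "twist": 0, "grip": 1},
    {"delta_pos": [0.6, 0, 0], "twist": 0, "grip": 1},
    {"delta_pos": [0.8, 0, 0], "twist": 0, "grip": 1},
    {"delta_pos": [0.9, 0, 0], "twist": 0, "grip": 1},
    {"delta_pos": [0.9, 0, 0], "twist": 0, "grip": 1},
  ],
)

```text
t: 11.55
ee_pos: [0.5962, -0.1045, 0.0425]
ee_rot: [-180.0, -0.0, -12.1]
wrist_force: [-1.5, -0.1, -0.4]
opening: -0.002
finger_force: 0.5
```

>>> servo_tool(
  series=[
    {"delta_pos": [0.1, 0, 0], "twist": 0, "grip": 1},
    {"delta_pos": [0.2, 0, 0], "twist": 0, "grip": 1},
    {"delta_pos": [0.3, 0, 0], "twist": 0, "grip": 1},
    {"delta_pos": [0.3, 0, 0], "twist": 0, "grip": 1},
  ],
)

```text
t: 11.95
ee_pos: [0.5977, -0.1048, 0.0425]
ee_rot: [180.0, 0.1, -12.1]
wrist_force: [-5.4, 0.3, 2.4]
opening: -0.0
finger_force: 2.8
```

```bash
python3 -c "
from h import *
st()"
```

```text
{'t': np.float64(11.95), 'ee_pos': array([ 0.5977, -0.1048,  0.0425]), 'ee_rot': array([ 1.799796e+02,  1.490000e-01, -1.213440e+01]), 'wrist_force': array([-5.4322,  0.3364,  2.4202]), 'torque': array([0.2135, 1.083 , 0.0229]), 'opening': np.float64(-0.0005), 'finger_force': np.float64(2.8283)} lamp [-0.0464  0.0003]
```

>>> servo_tool(
  series=[
    {"delta_pos": [0.1, 0, 0], "twist": 0, "grip": 1},
    {"delta_pos": [0.2, 0, 0], "twist": 0, "grip": 1},
    {"delta_pos": [0.2, 0, 0], "twist": 0, "grip": 1},
  ],
)

```text
t: 12.25
ee_pos: [0.5978, -0.1048, 0.0425]
ee_rot: [179.9, 0.4, -12.1]
wrist_force: [-10.4, 2.0, 9.1]
opening: -0.002
finger_force: 5.6
```

>>> servo_tool(
  series=[
    {"delta_pos": [0.1, 0, 0], "twist": 0, "grip": 1},
    {"delta_pos": [0.2, 0, 0], "twist": 0, "grip": 1},
    {"delta_pos": [0.2, 0, 0], "twist": 0, "grip": 1},
  ],
)

```text
t: 12.55
ee_pos: [0.5979, -0.1048, 0.0422]
ee_rot: [179.9, 0.6, -12.1]
wrist_force: [-15.1, 3.6, 12.0]
opening: 0.003
finger_force: 8.0
```

```bash
python3 -c "
from h import *
st()"
```

```text
{'t': np.float64(12.55), 'ee_pos': array([ 0.5979, -0.1048,  0.0422]), 'ee_rot': array([179.9227,   0.6264, -12.1163]), 'wrist_force': array([-15.0714,   3.6243,  12.015 ]), 'torque': array([ 0.6487,  3.1288, -0.0127]), 'opening': np.float64(0.0031), 'finger_force': np.float64(7.9752)} lamp [-0.0462  0.0003]
```

Hard stop reached, so the tray is home. Backing off and rising.

>>> servo_tool(
  series=[
    {"delta_pos": [-1, 0, 0], "twist": 0, "grip": 1},
    {"delta_pos": [-4, 0, 0], "twist": 0, "grip": 1},
    {"delta_pos": [-7, 0, -1], "twist": 0, "grip": 1},
    {"delta_pos": [-8, 0, -5], "twist": 0, "grip": 0.6},
    {"delta_pos": [-8, 0, -9.5], "twist": 0, "grip": 0.6},
    {"delta_pos": [-8, 0, -14], "twist": 0, "grip": 0.6},
    {"delta_pos": [-8, 0, -18], "twist": 0, "grip": 0.6},
    {"delta_pos": [-8, 0, -20], "twist": 0, "grip": 0.6},
  ],
)

```text
t: 13.35
ee_pos: [0.527, -0.0894, 0.2472]
ee_rot: [-180.0, -0.5, -12.1]
wrist_force: [-0.0, -0.3, -0.9]
opening: 0.402
finger_force: 0.0
```

```bash
python3 - <<'E'
from h import *
st()
# grip of tray in side/scene/wrist; orange pointer; stickers
for n in("scene","side","wrist"):
    im,d,P=cloud(n); H,S,V=cv2.split(cv2.cvtColor(im,cv2.COLOR_RGB2HSV))
    q=np.einsum('ij,hwj->hwi',LR.T,P[...,:2]-L0); z=P[...,2]
    if n=="wrist": cv2.imwrite("pics/f.png",im[:,:,::-1])
    m=(d>0)&(V<60)&(z>.03)&(z<.045)&(abs(q[...,0]+.018)<.035)&(abs(q[...,1])<.03)
    if m.sum()>5: print(n,"traygrip lamp",m.sum(),cv2.minAreaRect((q[m]*1000).astype(np.float32)))
    pan=(d>0)&(z>.09)&(z<.16)&(q[...,0]>0)&(q[...,0]<.1)&(abs(q[...,1])<.06)
    for nm,mm in(("green",(H>45)&(H<75)&(S>150)&(V>60)),("red",((H<5)|(H>175))&(S>180)&(V>90)),("orange",(H>5)&(H<18)&(S>150)&(V>90))):
        m=mm&pan
        if m.sum()>3: print(n,nm,m.sum(),np.median(q[m],0).round(4),np.median(z[m]).round(4))
    # bar top: points above the panel by >28mm
    out=(z-.078-q[...,0]*np.tan(np.radians(35)))*np.cos(np.radians(35))
    m=pan&(out>.027)&(out<.04)
    if m.sum()>5: print(n,"bar",m.sum(),cv2.minAreaRect((q[m]*1000).astype(np.float32)),np.percentile(out[m],[10,50,90]))
E
```

```text
{'t': np.float64(13.35), 'ee_pos': array([ 0.527 , -0.0894,  0.2472]), 'ee_rot': array([-179.9851,   -0.5356,  -12.1413]), 'wrist_force': array([-0.0258, -0.2796, -0.925 ]), 'torque': array([-0.0082, -0.0396,  0.0029]), 'opening': np.float64(0.4025), 'finger_force': np.float64(0.0)} lamp [-0.1188  0.0006]
scene traygrip lamp 11 ((-27.57520866394043, -4.2284650802612305), (2.3089656829833984, 11.367825508117676), 82.1299057006836)
scene green 27 [0.0618 0.0367] 0.1215
scene red 24 [ 0.0618 -0.036 ] 0.1212
scene orange 10 [0.016  0.0003] 0.1314
scene bar 90 ((28.40824317932129, 0.393094539642334), (10.84244441986084, 38.22801971435547), 89.83285522460938) [0.0290853  0.03349997 0.03467626]
side traygrip lamp 137 ((-18.28335189819336, -1.8893365859985352), (34.418006896972656, 14.915094375610352), 1.6631042957305908)
side green 30 [0.0625 0.0344] 0.1221
side red 34 [ 0.0621 -0.0376] 0.1226
side orange 15 [ 0.0158 -0.0009] 0.1319
side bar 178 ((27.36191749572754, -2.0967001914978027), (12.768335342407227, 38.91455078125), 89.57493591308594) [0.02914948 0.03404095 0.03618355]
wrist traygrip lamp 261 ((-17.391130447387695, -0.716954231262207), (35.34789276123047, 8.0917387008667), 0.18719235062599182)
wrist orange 105 [ 0.0161 -0.0003] 0.1306
wrist bar 616 ((21.160823822021484, -0.9727816581726074), (10.596762657165527, 24.437416076660156), 88.62422180175781) [0.03211802 0.03335887 0.03441877]
```

View pics/f.png

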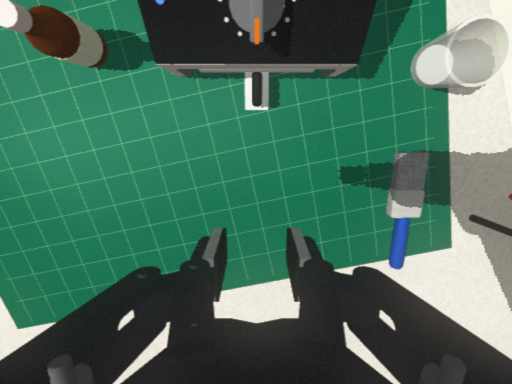

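Wrist view: the grip at (257,88) sits in front of the lamp with its centre 17–18 mm out, so the tray is home. The orange pointer at (257,30) is still at off. Now the selector.

```bash
python3 -c "
from h import *
print(arm.sense()['q'].round(1)); st()
go(*lamp2w(.028,-.0005),.2,-12.1)"
```

```text
[  19.3   17.1  -15.9  108.1    5.7   55.2 -101.2]
{'t': np.float64(13.5), 'ee_pos': array([ 0.5259, -0.0894,  0.2444]), 'ee_rot': array([179.9965,  -0.3367, -12.1473]), 'wrist_force': array([-0.8093,  0.2682, -0.4282]), 'torque': array([-0.0442,  0.0142, -0.0243]), 'opening': np.float64(0.3949), 'finger_force': np.float64(0.0)} lamp [-0.1198  0.0003]
t 13.5 tool cm [14.78  0.07  4.44] twist -0.05
```

>>> servo_tool(
  series=[
    {"delta_pos": [4, 0.05, 0], "twist": 0, "grip": 0.6},
    {"delta_pos": [8, 0.1, 0], "twist": 0, "grip": 0.6},
    {"delta_pos": [12, 0.1, 1], "twist": 0, "grip": 0.6},
    {"delta_pos": [14.6, 0.1, 3], "twist": 0, "grip": 0.6},
    {"delta_pos": [14.6, 0.1, 4.5], "twist": 0, "grip": 0.6},
    {"delta_pos": [14.6, 0.1, 4.5], "twist": 0, "grip": 0.6},
  ],
)

```text
t: 14.1
ee_pos: [0.6645, -0.1203, 0.1924]
ee_rot: [180.0, 0.5, -12.1]
wrist_force: [-1.1, 0.2, 0.4]
opening: 0.401
finger_force: 0.0
```

```bash
python3 -c "
from h import *
print(arm.sense()['q'].round(1)); st()
go(*lamp2w(.028,-.0005),.145,-12.1)"
```

```text
[  16.7   33.8  -13.4   89.8    8.7   57.9 -101.3]
{'t': np.float64(14.1), 'ee_pos': array([ 0.6645, -0.1203,  0.1924]), 'ee_rot': array([179.9795,   0.464 , -12.1219]), 'wrist_force': array([-1.0563,  0.2324,  0.3895]), 'torque': array([0.0334, 0.0646, 0.0563]), 'opening': np.float64(0.4015), 'finger_force': np.float64(0.0)} lamp [ 0.0222 -0.0009]
t 14.1 tool cm [ 0.58 -0.04  4.74] twist -0.02
```

The last joint needs room for a +115° twist, so I take the half-turn first, using the grasp symmetry.

>>> servo_tool(
  series=[
    {"delta_pos": [0.3, 0, -1], "twist": -8, "grip": 0.6},
    {"delta_pos": [0.3, 0, -1], "twist": -16, "grip": 0.6},
    {"delta_pos": [0.3, 0, -1], "twist": -24, "grip": 0.6},
    {"delta_pos": [0.3, 0, -1], "twist": -32, "grip": 0.6},
    {"delta_pos": [0.3, 0, -1], "twist": -40, "grip": 0.6},
    {"delta_pos": [0.3, 0, -1], "twist": -48, "grip": 0.6},
    {"delta_pos": [0.3, 0, -1], "twist": -56, "grip": 0.6},
    {"delta_pos": [0.3, 0, -1], "twist": -64, "grip": 0.6},
  ],
)

```text
t: 14.9
ee_pos: [0.6689, -0.1211, 0.208]
ee_rot: [180.0, 0.0, 52.2]
wrist_force: [-0.1, 0.5, 0.2]
opening: 0.397
finger_force: 0.0
```

>>> servo_tool(
  series=[
    {"delta_pos": [0, 0, 0], "twist": -8, "grip": 0.6},
    {"delta_pos": [0, 0, 0], "twist": -16, "grip": 0.6},
    {"delta_pos": [0, 0, 0], "twist": -24, "grip": 0.6},
    {"delta_pos": [0, 0, 0], "twist": -32, "grip": 0.6},
    {"delta_pos": [0, 0, 0], "twist": -40, "grip": 0.6},
    {"delta_pos": [0, 0, 0], "twist": -48, "grip": 0.6},
    {"delta_pos": [0, 0, 0], "twist": -56, "grip": 0.6},
    {"delta_pos": [0, 0, 0], "twist": -64, "grip": 0.6},
  ],
)

```text
t: 15.7
ee_pos: [0.669, -0.1212, 0.208]
ee_rot: [-180.0, 0.1, 116.2]
wrist_force: [-0.5, 0.5, -0.6]
opening: 0.397
finger_force: 0.0
```

>>> servo_tool(
  series=[
    {"delta_pos": [0, 0, 0], "twist": -8, "grip": 0.6},
    {"delta_pos": [0, 0, 0], "twist": -16, "grip": 0.6},
    {"delta_pos": [0, 0, 0], "twist": -24, "grip": 0.6},
    {"delta_pos": [0, 0, 0], "twist": -32, "grip": 0.6},
    {"delta_pos": [0, 0, 0], "twist": -40, "grip": 0.6},
    {"delta_pos": [0, 0, 0], "twist": -48, "grip": 0.6},
    {"delta_pos": [0, 0, 0], "twist": -52, "grip": 0.6},
    {"delta_pos": [0, 0, 0], "twist": -52, "grip": 0.6},
  ],
)

```text
t: 16.5
ee_pos: [0.6691, -0.1212, 0.2077]
ee_rot: [-180.0, -0.0, 167.9]
wrist_force: [-0.3, -0.3, -0.4]
opening: 0.399
finger_force: 0.0
```

```bash
python3 -c "
from h import *
print(arm.sense()['q'].round(1)); st()
go(*lamp2w(.028,-.0005),.145,167.9)"
```

```text
[ 40.8  44.  -53.   87.   36.9  67.7  59.1]
{'t': np.float64(16.5), 'ee_pos': array([ 0.6691, -0.1212,  0.2077]), 'ee_rot': array([-1.799599e+02, -9.500000e-03,  1.679059e+02]), 'wrist_force': array([-0.3007, -0.2721, -0.4159]), 'torque': array([ 0.0731, -0.0616, -0.0121]), 'opening': np.float64(0.3991), 'finger_force': np.float64(0.0)} lamp [ 0.0268 -0.0008]
t 16.5 tool cm [-0.12  0.03  6.27] twist 0.01
```

>>> servo_tool(
  series=[
    {"delta_pos": [-0.1, 0.03, 2], "twist": 0, "grip": 0.6},
    {"delta_pos": [-0.1, 0.03, 4], "twist": 0, "grip": 0.6},
    {"delta_pos": [-0.1, 0.03, 5], "twist": 0, "grip": 0.6},
    {"delta_pos": [-0.1, 0.03, 5.7], "twist": 0, "grip": 0.6},
    {"delta_pos": [-0.1, 0.03, 6.2], "twist": 0, "grip": 0.6},
    {"delta_pos": [-0.1, 0.03, 6.2], "twist": 0, "grip": 0.6},
  ],
)

```text
t: 17.1
ee_pos: [0.6707, -0.1212, 0.1447]
ee_rot: [180.0, -0.1, 167.9]
wrist_force: [-0.7, 0.3, 0.4]
opening: 0.399
finger_force: 0.0
```

>>> servo_tool(
  series=[
    {"delta_pos": [0, 0, 0], "twist": 0, "grip": 0.75},
    {"delta_pos": [0, 0, 0], "twist": 0, "grip": 0.85},
    {"delta_pos": [0, 0, 0], "twist": 0, "grip": 0.95},
    {"delta_pos": [0, 0, 0], "twist": 0, "grip": 1},
    {"delta_pos": [0, 0, 0], "twist": 0, "grip": 1},
    {"delta_pos": [0, 0, 0], "twist": 0, "grip": 1},
  ],
  newtons=30,
)

```text
t: 17.7
ee_pos: [0.6714, -0.1208, 0.1462]
ee_rot: [180.0, 0.1, 167.9]
wrist_force: [-0.5, 1.8, 4.6]
opening: 0.116
finger_force: 35.4
```

```bash
python3 -c "
from h import *
st()"
```

```text
{'t': np.float64(17.7), 'ee_pos': array([ 0.6714, -0.1208,  0.1462]), 'ee_rot': array([1.799674e+02, 6.570000e-02, 1.678786e+02]), 'wrist_force': array([-0.4847,  1.8388,  4.5821]), 'torque': array([ 0.3934, -0.0247, -0.069 ]), 'opening': np.float64(0.1159), 'finger_force': np.float64(35.3951)} lamp [0.029  0.0001]
```

>>> servo_tool(
  series=[
    {"delta_pos": [-0.06, 0, 0.1], "twist": 0, "grip": 1},
    {"delta_pos": [-0.13, 0, 0.2], "twist": 0, "grip": 1},
    {"delta_pos": [-0.2, 0, 0.3], "twist": 0, "grip": 1},
    {"delta_pos": [-0.26, 0, 0.4], "twist": 0, "grip": 1},
    {"delta_pos": [-0.33, 0, 0.5], "twist": 0, "grip": 1},
    {"delta_pos": [-0.33, 0, 0.5], "twist": 0, "grip": 1},
  ],
)

```text
t: 18.3
ee_pos: [0.6743, -0.1214, 0.1421]
ee_rot: [-180.0, 0.0, 167.9]
wrist_force: [-3.3, 2.5, 11.4]
opening: 0.118
finger_force: 36.4
```

```bash
python3 -c "
from h import *
st()"
```

```text
{'t': np.float64(18.3), 'ee_pos': array([ 0.6743, -0.1214,  0.1421]), 'ee_rot': array([-1.799931e+02,  1.260000e-02,  1.678772e+02]), 'wrist_force': array([-3.2522,  2.47  , 11.4262]), 'torque': array([ 0.3343,  0.7589, -0.0346]), 'opening': np.float64(0.1177), 'finger_force': np.float64(36.3758)} lamp [0.032  0.0001]
```

>>> servo_tool(
  series=[
    {"delta_pos": [-0.03, 0, 0.05], "twist": 0, "grip": 1},
    {"delta_pos": [-0.03, 0, 0.05], "twist": 2, "grip": 1},
    {"delta_pos": [-0.03, 0, 0.05], "twist": 4, "grip": 1},
    {"delta_pos": [-0.03, 0, 0.05], "twist": 6, "grip": 1},
    {"delta_pos": [-0.03, 0, 0.05], "twist": 8, "grip": 1},
  ],
)

```text
t: 18.8
ee_pos: [0.6745, -0.1204, 0.142]
ee_rot: [179.9, 0.0, 159.9]
wrist_force: [-5.1, 2.6, 13.4]
opening: 0.116
finger_force: 42.5
```

```bash
python3 -c "
from h import *
st()"
```

```text
{'t': np.float64(18.8), 'ee_pos': array([ 0.6745, -0.1204,  0.142 ]), 'ee_rot': array([1.799440e+02, 3.200000e-03, 1.598978e+02]), 'wrist_force': array([-5.128 ,  2.553 , 13.3821]), 'torque': array([1.0358, 1.005 , 0.4794]), 'opening': np.float64(0.1161), 'finger_force': np.float64(42.4871)} lamp [0.032  0.0011]
```

```bash
python3 - <<'E'
from h import *
o=[]
for n in("scene","side"):
    im,d,P=cloud(n); K,R,t=cam(n)
    w=np.r_[lamp2w(.03,0),.13]; p=K@(R@w+t); u,v=(p[:2]/p[2]).astype(int)
    o.append(cv2.resize(im[v-40:v+40,u-50:u+50],(400,320),interpolation=cv2.INTER_CUBIC))
    H,S,V=cv2.split(cv2.cvtColor(im,cv2.COLOR_RGB2HSV)); q=(P[...,:2]-L0)@LR
    m=(H>4)&(H<19)&(S>140)&(V>80)&(P[...,2]>.1)&(P[...,2]<.16)&(abs(q[...,1])<.04)&(q[...,0]<.1)
    print(n,m.sum(),np.median(q[m],0) if m.any() else 0)
cv2.imwrite("pics/g.png",np.hstack(o)[:,:,::-1])
E
```

```text
scene 11 [0.01788984 0.00148548]
side 12 [0.01570657 0.00074783]
```

View pics/g.png

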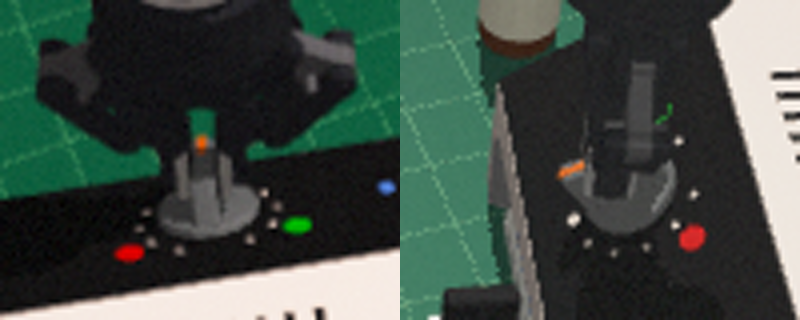

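Pixels: the orange tip is at (202,143) in the scene crop and (572,170) in the side crop, so the bar is between the fingers and has turned only slightly. I'll measure the press depth from the height of the bar top.

```bash
cat >> h.py <<'E'
def orange():
    # measured selector angle (deg) and height out of the panel at the orange line
    A=np.radians(35)
    for n in("scene","side"):
        r=[]
        for k in range(3):
            im,d,P=cloud(n); H,S,V=cv2.split(cv2.cvtColor(im,cv2.COLOR_RGB2HSV)); q=(P[...,:2]-L0)@LR; z=P[...,2]
            m=(H>4)&(H<19)&(S>140)&(V>80)&(z>.1)&(z<.18)&(abs(q[...,1])<.04)&(q[...,0]<.1)&(q[...,0]>0)
            if m.sum()<3: continue
            x,y,h=np.median(q[m,0])-.045,np.median(q[m,1]),np.median(z[m])-.1095
            r.append([m.sum(),-x*np.cos(A)-h*np.sin(A),y,-x*np.sin(A)+h*np.cos(A)])
        if r: r=np.mean(r,0); print(n,"n",r[0],"down",r[1].round(4),"left",r[2].round(4),"out",r[3].round(4),"ang",np.degrees(np.arctan2(-r[2],r[1])).round(1))
E
python3 - <<'E'
from h import *
orange()
import h
h.cloud0=cloud
f={}
for n in("scene","side"):   # same measure at the start
    D=np.load(n+".npz"); im,P=D["im"],D["P"]; H,S,V=cv2.split(cv2.cvtColor(im,cv2.COLOR_RGB2HSV)); q=(P[...,:2]-L0)@LR; z=P[...,2]
    m=(H>4)&(H<19)&(S>140)&(V>80)&(z>.1)&(z<.18)&(abs(q[...,1])<.04)&(q[...,0]<.1)&(q[...,0]>0)
    A=np.radians(35);x,y,hh=np.median(q[m,0])-.045,np.median(q[m,1]),np.median(z[m])-.1095
    print("start",n,m.sum(),-x*np.cos(A)-hh*np.sin(A),y,-x*np.sin(A)+hh*np.cos(A))
st()
E
```

```text
scene n 10.333333333333334 down 0.0124 left 0.0014 out 0.0294 ang -6.4
side n 12.0 down 0.0139 left 0.0006 out 0.0306 ang -2.5
start scene 10 0.012338523841708289 0.00029061296413999943 0.03422497627912796
start side 17 0.01198426545828156 -0.000750555418338336 0.035651693284977685
{'t': np.float64(19.2), 'ee_pos': array([ 0.6745, -0.1204,  0.142 ]), 'ee_rot': array([1.799351e+02, 5.000000e-03, 1.599681e+02]), 'wrist_force': array([-6.6927,  2.2088, 13.962 ]), 'torque': array([1.0599, 1.0133, 0.3697]), 'opening': np.float64(0.1172), 'finger_force': np.float64(42.2972)} lamp [0.032  0.0011]
```

Out went down 4.9 mm, so the selector is fully pressed, and it has begun to turn (about −6°). Continuing.

>>> servo_tool(
  series=[
    {"delta_pos": [0, 0, 0], "twist": 4, "grip": 1},
    {"delta_pos": [0, 0, 0], "twist": 8, "grip": 1},
    {"delta_pos": [0, 0, 0], "twist": 12, "grip": 1},
    {"delta_pos": [0, 0, 0], "twist": 16, "grip": 1},
    {"delta_pos": [0, 0, 0], "twist": 20, "grip": 1},
  ],
)

```text
t: 19.7
ee_pos: [0.6756, -0.1195, 0.142]
ee_rot: [179.8, 0.0, 139.9]
wrist_force: [-3.2, 2.9, 10.4]
opening: 0.122
finger_force: 88.8
```

```bash
python3 -c "
from h import *
st();orange()"
```

```text
{'t': np.float64(19.7), 'ee_pos': array([ 0.6756, -0.1195,  0.142 ]), 'ee_rot': array([1.797558e+02, 4.710000e-02, 1.399023e+02]), 'wrist_force': array([-3.1833,  2.8678, 10.4483]), 'torque': array([ 1.9486, -0.0409,  1.0394]), 'opening': np.float64(0.1218), 'finger_force': np.float64(88.8078)} lamp [0.0328 0.0022]
scene n 7.0 down 0.0056 left 0.0031 out 0.0299 ang -29.3
side n 8.0 down 0.0155 left 0.0044 out 0.032 ang -16.0
```

>>> servo_tool(
  series=[
    {"delta_pos": [-0.05, 0.03, 0.08], "twist": 0, "grip": 1},
    {"delta_pos": [-0.05, 0.03, 0.08], "twist": 4, "grip": 1},
    {"delta_pos": [-0.05, 0.03, 0.08], "twist": 8, "grip": 1},
    {"delta_pos": [-0.05, 0.03, 0.08], "twist": 12, "grip": 1},
    {"delta_pos": [-0.05, 0.03, 0.08], "twist": 16, "grip": 1},
  ],
  newtons=20,
)

```text
t: 20.5
ee_pos: [0.6748, -0.1186, 0.143]
ee_rot: [179.9, -0.1, 123.9]
wrist_force: [-11.0, 4.8, 22.8]
opening: 0.122
finger_force: 117.8
```

```bash
python3 -c "
from h import *
st();orange()"
```

```text
{'t': np.float64(20.5), 'ee_pos': array([ 0.6748, -0.1186,  0.143 ]), 'ee_rot': array([ 1.799218e+02, -1.114000e-01,  1.239268e+02]), 'wrist_force': array([-10.9691,   4.7589,  22.7579]), 'torque': array([2.0633, 1.7663, 0.7822]), 'opening': np.float64(0.122), 'finger_force': np.float64(117.8094)} lamp [0.0319 0.003 ]
side n 3.3333333333333335 down 0.0143 left 0.0086 out 0.0319 ang -31.2
```

>>> servo_tool(
  series=[
    {"delta_pos": [0, 0, 0], "twist": 3, "grip": 0.98},
    {"delta_pos": [0, 0, 0], "twist": 6, "grip": 0.96},
    {"delta_pos": [0, 0, 0], "twist": 9, "grip": 0.94},
    {"delta_pos": [0, 0, 0], "twist": 12, "grip": 0.92},
    {"delta_pos": [0, 0, 0], "twist": 14, "grip": 0.9},
  ],
  newtons=20,
)

```text
t: 21.3
ee_pos: [0.6734, -0.1152, 0.1459]
ee_rot: [-179.9, -0.4, 110.0]
wrist_force: [-25.7, 4.1, 36.7]
opening: 0.121
finger_force: 89.4
```

```bash
python3 -c "
from h import *
st();orange()"
```

```text
{'t': np.float64(21.3), 'ee_pos': array([ 0.6734, -0.1152,  0.1459]), 'ee_rot': array([-179.878 ,   -0.3508,  110.0024]), 'wrist_force': array([-25.6803,   4.0775,  36.6747]), 'torque': array([0.3383, 5.1514, 0.0329]), 'opening': np.float64(0.1208), 'finger_force': np.float64(89.3913)} lamp [0.0298 0.006 ]
```

```bash
python3 - <<'E'
from h import *
o=[]
for n in("scene","side"):
    im,d,P=cloud(n); K,R,t=cam(n)
    w=np.r_[lamp2w(.03,0),.13]; p=K@(R@w+t); u,v=(p[:2]/p[2]).astype(int)
    o.append(cv2.resize(im[v-40:v+40,u-50:u+50],(400,320),interpolation=cv2.INTER_CUBIC))
cv2.imwrite("pics/h.png",cv2.convertScaleAbs(np.hstack(o)[:,:,::-1],alpha=1.7,beta=15))
E
```

```text
(no output)
```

View pics/h.png

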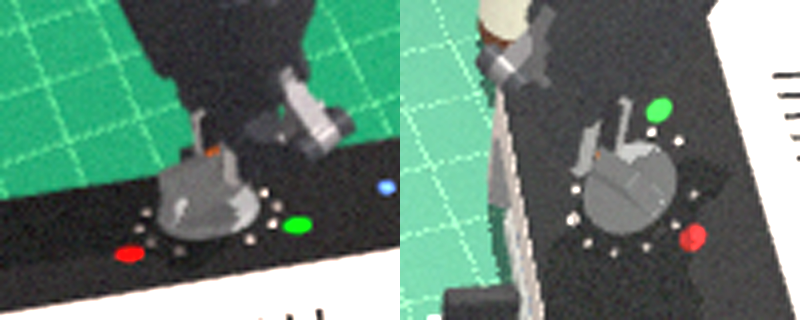

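The side crop shows the knob turned about −50°, with orange at (598,155) between the pads. It is past the lock, so I'll loosen the fingers into a fork and carry on turning without pressing.

>>> servo_tool(
  series=[
    {"delta_pos": [0, 0, -0.1], "twist": 2, "grip": 0.85},
    {"delta_pos": [0, 0, -0.2], "twist": 4, "grip": 0.82},
    {"delta_pos": [0, 0, -0.3], "twist": 6, "grip": 0.8},
    {"delta_pos": [0, 0, -0.4], "twist": 6, "grip": 0.78},
    {"delta_pos": [0, 0, -0.4], "twist": 6, "grip": 0.78},
  ],
  newtons=20,
)

```text
t: 22.2
ee_pos: [0.6743, -0.1174, 0.1437]
ee_rot: [-180.0, -0.3, 104.1]
wrist_force: [-4.1, 7.7, 7.6]
opening: 0.218
finger_force: 6.6
```

```bash
python3 -c "
from h import *
st();orange()
go(*lamp2w(.0275,0),.147,104)"
```

```text
{'t': np.float64(22.2), 'ee_pos': array([ 0.6743, -0.1174,  0.1437]), 'ee_rot': array([-179.9696,   -0.3039,  104.0516]), 'wrist_force': array([-4.1416,  7.7026,  7.5953]), 'torque': array([1.8357, 0.8187, 0.0565]), 'opening': np.float64(0.218), 'finger_force': np.float64(6.6232)} lamp [0.0312 0.004 ]
t 22.5 tool cm [-0.2  -0.51 -0.33] twist 0.05
```

>>> servo_tool(
  series=[
    {"delta_pos": [-0.2, -0.4, -0.3], "twist": 0, "grip": 0.72},
    {"delta_pos": [-0.2, -0.4, -0.3], "twist": 6, "grip": 0.72},
    {"delta_pos": [-0.2, -0.4, -0.3], "twist": 12, "grip": 0.72},
    {"delta_pos": [-0.2, -0.4, -0.3], "twist": 18, "grip": 0.72},
    {"delta_pos": [-0.2, -0.4, -0.3], "twist": 24, "grip": 0.72},
    {"delta_pos": [-0.2, -0.4, -0.3], "twist": 30, "grip": 0.72},
    {"delta_pos": [-0.2, -0.4, -0.3], "twist": 36, "grip": 0.72},
  ],
)

```text
t: 23.2
ee_pos: [0.6725, -0.1233, 0.1469]
ee_rot: [179.9, -0.1, 67.7]
wrist_force: [0.2, 2.6, 3.7]
opening: 0.281
finger_force: 2.5
```

```bash
python3 -c "
from h import *
st();orange()
go(*lamp2w(.0275,0),.147,68)"
```

```text
{'t': np.float64(23.2), 'ee_pos': array([ 0.6725, -0.1233,  0.1469]), 'ee_rot': array([ 1.79934e+02, -1.14500e-01,  6.77120e+01]), 'wrist_force': array([0.2361, 2.5817, 3.7091]), 'torque': array([ 0.8033, -0.0384,  0.0573]), 'opening': np.float64(0.2809), 'finger_force': np.float64(2.5462)} lamp [ 0.0306 -0.0022]
scene n 15.666666666666666 down -0.0014 left 0.0199 out 0.0319 ang -93.9
side n 15.0 down -0.0007 left 0.0107 out 0.0343 ang -93.6
t 23.5 tool cm [ 0.24 -0.34 -0.03] twist 0.04
```

The bar is now at about −94°. Continuing.

>>> servo_tool(
  series=[
    {"delta_pos": [0.1, -0.1, 0], "twist": 5, "grip": 0.72},
    {"delta_pos": [0.1, -0.1, 0], "twist": 10, "grip": 0.72},
    {"delta_pos": [0.1, -0.1, 0], "twist": 15, "grip": 0.72},
    {"delta_pos": [0.1, -0.1, 0], "twist": 20, "grip": 0.72},
    {"delta_pos": [0.1, -0.1, 0], "twist": 24, "grip": 0.72},
    {"delta_pos": [0.1, -0.1, 0], "twist": 24, "grip": 0.72},
  ],
)

```text
t: 24.1
ee_pos: [0.6706, -0.1246, 0.1459]
ee_rot: [-180.0, 0.1, 43.9]
wrist_force: [-0.5, 0.8, 3.3]
opening: 0.281
finger_force: 1.7
```

```bash
python3 -c "
from h import *
st();orange()"
```

```text
{'t': np.float64(24.1), 'ee_pos': array([ 0.6706, -0.1246,  0.1459]), 'ee_rot': array([-1.799991e+02,  9.810000e-02,  4.392880e+01]), 'wrist_force': array([-0.5126,  0.8476,  3.329 ]), 'torque': array([ 0.1072,  0.1059, -0.0148]), 'opening': np.float64(0.2814), 'finger_force': np.float64(1.6826)} lamp [ 0.029  -0.0038]
scene n 32.333333333333336 down -0.0057 left 0.018 out 0.0287 ang -107.6
side n 14.0 down -0.0054 left 0.0099 out 0.0343 ang -118.8
```

>>> servo_tool(
  series=[
    {"delta_pos": [0, 0, 0], "twist": 2, "grip": 0.65},
    {"delta_pos": [0, 0, 0], "twist": 2, "grip": 0.55},
    {"delta_pos": [0, 0, 0], "twist": 2, "grip": 0.5},
    {"delta_pos": [0, 0, -1], "twist": 2, "grip": 0.5},
    {"delta_pos": [0, 0, -4], "twist": 2, "grip": 0.5},
    {"delta_pos": [0, 0, -8], "twist": 2, "grip": 0.5},
    {"delta_pos": [0, 0, -12], "twist": 2, "grip": 0.5},
    {"delta_pos": [0, 0, -13], "twist": 2, "grip": 0.5},
  ],
)

```text
t: 25.2
ee_pos: [0.6737, -0.1243, 0.2821]
ee_rot: [179.6, -0.3, 41.9]
wrist_force: [0.8, 1.5, -0.4]
opening: 0.505
finger_force: 0.0
```

```bash
python3 - <<'E'
from h import *
st();orange()
o=[]
for n in("scene","side"):
    im,d,P=cloud(n); K,R,t=cam(n); q=(P[...,:2]-L0)@LR; z=P[...,2]
    out=(z-.078-q[...,0]*np.tan(np.radians(35)))*np.cos(np.radians(35))
    m=(d>0)&(z>.09)&(z<.17)&(q[...,0]>0)&(q[...,0]<.09)&(abs(q[...,1])<.05)&(out>.03)&(out<.04)
    dn=-(q[...,0]-.045)*np.cos(np.radians(35))-(z-.1095)*np.sin(np.radians(35))
    r=cv2.minAreaRect((np.stack([dn[m],-q[...,1][m]],-1)*1000).astype(np.float32)); print(n,"bar",r,"out",np.median(out[m]))
    p=K@(R@np.r_[lamp2w(.0,0),.1]+t); u,v=(p[:2]/p[2]).astype(int)
    o.append(cv2.resize(im[v-75:v+75,u-90:u+90],(400,333),interpolation=cv2.INTER_CUBIC))
cv2.imwrite("pics/i.png",np.hstack(o)[:,:,::-1])
E
```

```text
{'t': np.float64(25.2), 'ee_pos': array([ 0.6737, -0.1243,  0.2821]), 'ee_rot': array([179.5561,  -0.3276,  41.8644]), 'wrist_force': array([ 0.7523,  1.5486, -0.3727]), 'torque': array([ 0.0012, -0.0346,  0.0286]), 'opening': np.float64(0.505), 'finger_force': np.float64(0.0)} lamp [ 0.032  -0.0029]
scene n 32.0 down -0.0084 left 0.0174 out 0.0295 ang -115.7
side n 15.0 down -0.006 left 0.0086 out 0.0358 ang -125.2
scene bar ((-1.965853214263916, -0.9240341186523438), (40.0487174987793, 13.295353889465332), 63.499053955078125) out 0.03345664778006942
side bar ((-0.8455014228820801, 2.3323097229003906), (41.7058219909668, 13.143120765686035), 59.85218048095703) out 0.03462829233964123
```

View pics/i.png

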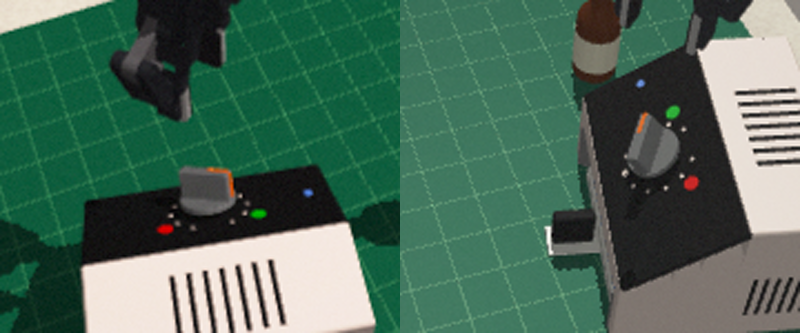

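The bar is out and at −120°, with the orange end at (642,122) pointing at green (672,112). The tray grip at (573,228) hasn't moved and the gripper is clear. One numeric check of the tray, then hand in.

```bash
python3 - <<'E'
from h import *
im,d,P=cloud("side"); V=im.max(2); q=(P[...,:2]-L0)@LR; z=P[...,2]
m=(d>0)&(V<60)&(z>.03)&(z<.045)&(abs(q[...,0]+.018)<.035)&(abs(q[...,1])<.03)
r=cv2.minAreaRect((q[m]*1000).astype(np.float32)); print(r)
if abs(r[0][0]+18)<3: print(arm.close_job())
E
```

```text
((-17.901165008544922, -2.227038860321045), (13.311944961547852, 34.73839569091797), 88.20899200439453)
the job is handed in; nothing more can be done
None
```

I slid the tray home against the stop, then turned the selector to the green sticker and let it go, and handed the job in; I last saw the miniatures standing just before the tray went in, and the verdict was not shown.

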